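# Rock a packed sanding block out of its tote

### The job

The sanding blocks lie packed side by side in the plywood tote. Press down the raised near end of the round-nosed block so that it rocks over the ridge and its far end stands up, then take it by that end, reaching in at a slant under the carrying bar, and lower it gently, cork sole flat, onto the middle of the plywood stack and lengthways along it. Let go only once it rests there, leave the four square blocks lying as they are, and keep the glue bottle standing.

Things in the scene. Friction and masses are not known exactly. Their poses are not given: they have to be found in the camera images.
- tote: Fixed plywood tote, 200 mm (x) by 268 mm (y), origin at the centre of its underside, z up, its -x (near) end towards the robot, turned 20 to 43 degrees to the left. End walls (inner faces at x = -92 and 92 mm) are 24 mm high, side walls 45 mm high, 8 mm thick. Five blocks lie in it along x, side by side and touching, 50.4 mm apart, at the start all on the far slope: far end down, near end up, its top about 109 mm above the table
- tote_ridge (a point): Middle of the ridge of the tote's roof-shaped floor, 38 mm high, along the tote's y at its x = 0; two slopes fall 22 degrees from it to -x and +x. A block is stable on either slope: pressed down by its near end with a newton or so, it tips over the ridge and stays with its far end up, standing some 40 to 60 mm above its neighbours there
- tote_bar (a point): Middle of the tote's round carrying bar, 24 mm thick, along the tote's y above the far half (tote x = 66, z = 195 mm), on two uprights 28 mm wide at y = +-130 mm. It stops a gripper that comes straight down on the far ends; one that leans back towards the robot by about 30 to 45 degrees passes under it
- round_block: The wanted beech sanding block, 180 x 50 x 40 mm with a 6 mm cork sole, 0.15 to 0.3 kg, told from the others by its near end, half-round in plan (radius 25 mm). Origin at the centre of its sole, x along its length to the square far end (sides flat from x = -65 to 90 mm), z out of its top. In one of the tote's three middle places, at the start pitched 22 degrees, far end down
- square_block1: a square-ended beech sanding block, 180 x 50 x 40 mm, one of four alike, lying in the tote beside the round-nosed one; origin at the centre of its cork sole, x along its length, z out of its top. It must stay as it lies
- square_block2: a square-ended beech sanding block, 180 x 50 x 40 mm, one of four alike, lying in the tote beside the round-nosed one; origin at the centre of its cork sole, x along its length, z out of its top. It must stay as it lies
- square_block3: a square-ended beech sanding block, 180 x 50 x 40 mm, one of four alike, lying in the tote beside the round-nosed one; origin at the centre of its cork sole, x along its length, z out of its top. It must stay as it lies
- square_block4: a square-ended beech sanding block, 180 x 50 x 40 mm, one of four alike, lying in the tote beside the round-nosed one; origin at the centre of its cork sole, x along its length, z out of its top. It must stay as it lies
- stack: Fixed stack of plywood sheets, 250 mm (its x) by 150 mm (its y), origin at the centre of its underside on the table, z up. The number of sheets differs from start to start: its top is 35 to 75 mm above the table and the height is not reported; look or feel for it
- glue: Glue bottle standing on the table, 64 mm in diameter, 170 mm tall, origin at the centre of its foot. To be left standing
Not all that is in view belongs to the job. Leave any grey or red look-alike of the square_block1 alone.

How it is judged:
By the outcome, as a careful person would: the job done as asked, in the order asked, and still so for the second after the job is handed in, with the robot touching nothing.
It also fails if it takes over 61 s, if anything falls off the work surface, if the arm or the gripper's body presses on something with over 40 N, if the wrist force passes 120 N, or if a joint passes its speed limit or range.

### The arm

A 6-joint arm with a two-finger parallel gripper is mounted at the origin on the work surface. World frame = base frame: x ahead of the robot, y to its left, z up, the work surface at z = 0. Lengths are in mm, angles in rad, forces in N, time in s.
With the tool pointing down it reaches from about 325 to 875 mm from the base axis. Payload 4.4 kg.
Tool frame: the origin (TCP) lies on the centre line of the jaws, within the pads' length; the fingertips stand ahead of it and the grasp point (between the pads) lies 6 mm ahead of it (ctrl.tcp_to_tips is the z of the fingertips in the tool frame, in mm); z points along the fingers, y is the direction in which the jaws open and shut (so a half turn about z gives the same grasp; the last joint's range is limited). The gripper opens to 85 mm and grips with 20 to 120 N. Pads are 22 mm wide; open, the fingers measure 114 mm over their backs; the gripper's body (76 mm by 85 mm) begins 54 mm behind the grasp point. The pads swing forward as they close: fully open they stand 13 mm farther back than shut.
Start: joints at [-1.474, 0.207, 1.542, -0, 1.393, -0.15], TCP at [140.461, -557.583, 256.282] pointing down, gripper open.
Joint ranges: [-2.73, 2.73], [-0.86, 2.22], [0.23, 2.46], [-1.11, 4.25], [0.08, 2.63], [-2.82, 2.82]. Speed limits (rad/s): [2.79, 2.79, 3.14, 3.14, 3.14, 3.14].

### API

Orientations are given as a 3x3 rotation matrix whose columns are the frame's x, y, z axes.
In Python, from plant import ctrl, sensors, optics gives the robot as it stands. Calls block until the motion is done:
- ctrl.move_ptp(position, orientation): joint-space move of the TCP to a pose.
- ctrl.move_l(position, rot=None, vel=150, threshold=None): straight line of the TCP; rot=None keeps the orientation; vel is the mean speed in mm/s. With threshold (N) it stops when the force on the tool has changed by that much, and returns True; else False.
- ctrl.set_joints(angles): joint-space move.
- ctrl.gripper_to(opening, force=None): finger opening in mm; force is the grip in N (None keeps the last); returns when the fingers have stopped.
- ctrl.hold(seconds).
- ctrl.solve_ik(position, orientation): joint angles nearest the present ones, or None.
- sensors.read_state(): the state.
- optics.grab_frame(name): name is "scene" or "top" or "wrist"; returns (picture, depth): 384x512x3 uint8, red, green, blue; 384x512 float32, mm along the optical axis (not along the pixel's ray), 0 where there is no reading.
- optics.camera_params(name): a dict with "mtx" (3x3 intrinsics, pixels), "R" (3x3) and "t" (3): a world point X has camera coordinates R X + t; the wrist camera has in their place "T_tool_cam" (4x4, takes a point from camera to tool coordinates, whose origin is the TCP and whose axes are the flange's). Camera axes: x right, y down, z forward; pixel columns grow to the right and rows downward; lengths in mm; the calibration is good to about 2 mm. A picture is of the moment at which its call begins: read the wrist's pose just before it. camera_params takes no time and is no camera call.
A pose or a line that the arm cannot do raises ctrl.MotionError and nothing moves.
- ctrl.finish_job(): hands the job in, once; it reports no verdict.
The state is a dict: "t": time; "q": joint angles; "qvel": joint speeds; "tau": joint torques, N m; "eef_pos": TCP position; "eef_rot": TCP orientation; "force": force on the tool from outside, world axes, zero at the start; "wrist_torque": the same for the moment, N m; "grip_width": finger opening in mm.
Only numpy, scipy, OpenCV 4.12 (cv2) and the standard library are available. Lean on these libraries where they do the work, as an engineer would, in place of code of your own. Each camera call takes 0.05 s, during which the arm holds its last target.

## Working session

There is one attempt and no reset: what is moved stays moved. The work goes in short steps, each a Python script; the robot and the scene stay as the last script left them, time stands still between calls to the robot, and variables do not carry over. Pictures are saved under pics/ and viewed, and the job is handed in when it is done.

```bash
mkdir -p pics; ls; cat > h.py <<'E'
import numpy as np, cv2
from plant import ctrl, sensors, optics
def save(n,img): cv2.imwrite('pics/'+n+'.png',img[...,::-1])
def cloud(name,depth,st=None):
    p=optics.camera_params(name);K=np.array(p['mtx']);h,w=depth.shape
    u,v=np.meshgrid(np.arange(w),np.arange(h))
    P=np.stack([(u-K[0,2])/K[0,0]*depth,(v-K[1,2])/K[1,1]*depth,depth],-1)
    if 'R' in p: R=np.array(p['R']);t=np.array(p['t']);W=(P-t)@R
    else:
        T=np.array(p['T_tool_cam']);Q=P@T[:3,:3].T+T[:3,3]
        W=Q@np.array(st['eef_rot']).T+np.array(st['eef_pos'])
    W[depth<=0]=np.nan
    return W
E
python3 - <<'E'
from h import *
for n in('scene','top'):
    i,d=optics.grab_frame(n);save(n+'0',i);np.save(n+'0.npy',d);np.save(n+'0c.npy',cloud(n,d))
    p=optics.camera_params(n);print(n,-np.array(p['R']).T@p['t'])
print(ctrl.tcp_to_tips,sensors.read_state())
E
```

```text
pics
scene [1021.89138141 -534.21472649 1210.70141685]
top [ 414.40696435 -151.65837716 1371.9573968 ]
25.0 {'t': 0.1, 'q': array([-1.47448918e+00,  2.07345722e-01,  1.54284743e+00, -9.92423257e-06,
        1.39351514e+00, -1.50503006e-01]), 'qvel': array([-0.00064074, -0.00090141, -0.00575479,  0.00252929, -0.00108881,
       -0.00110366]), 'tau': array([-6.85388659e-04, -3.84093189e+01, -2.92549539e+01, -2.84230773e-04,
        4.85827113e-03,  4.46888777e-06]), 'eef_pos': array([ 140.40060686, -556.92350252,  255.21838717]), 'eef_rot': array([[ 9.69696274e-01,  2.44313509e-01, -2.13160019e-04],
       [ 2.44313408e-01, -9.69694038e-01,  2.10489861e-03],
       [ 3.07555164e-04, -2.09319019e-03, -9.99997762e-01]]), 'force': array([ 0.07977263, -0.41623816, -0.663489  ]), 'wrist_torque': array([-0.01097008,  0.00903862,  0.02367629]), 'grip_width': 85.13089958892893}
```

View pics/scene0.png

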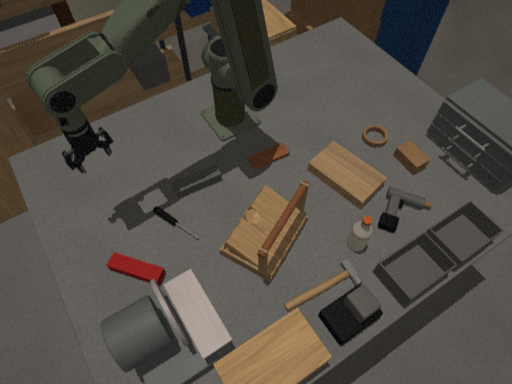

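View pics/top0.png

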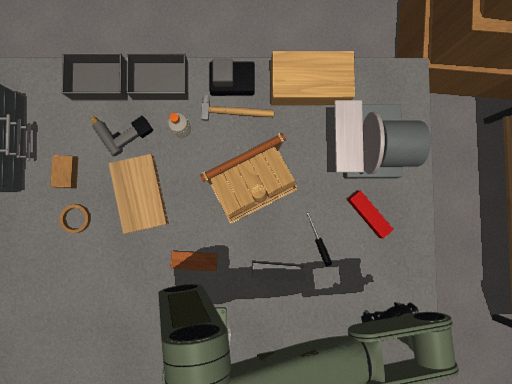

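```bash
python3 - <<'E'
from h import *
i,d=optics.grab_frame('top');c=np.load('top0c.npy')
a=cv2.resize(i[130:230,190:310],None,fx=6,fy=6,interpolation=cv2.INTER_CUBIC)
save('crop_top',a)
s,_=optics.grab_frame('scene')
save('crop_scene',cv2.resize(s[175:285,210:320],None,fx=5,fy=5,interpolation=cv2.INTER_CUBIC))
np.set_printoptions(precision=0,suppress=True)
for n,(u,v) in dict(stack=(138,193),plank=(313,75),glue=(175,118),table=(250,250),nose=(259,191),nearR=(277,185),nearL=(240,200),bar=(243,157)).items(): print(n,c[v,u])
# stack top corners
for u,v in [(111,164),(152,156),(164,222),(124,231),(203,178),(284,138),(230,221),(296,188)]:print(u,v,c[v,u])
E
```

```text
stack [500. 204.  53.]
plank [ 897. -399.   99.]
glue [730.  57. 172.]
table [ 297. -182.   -1.]
nose [ 501. -211.  105.]
nearR [ 520. -271.  106.]
nearL [ 471. -147.   98.]
bar [ 599. -158.  207.]
111 164 [601. 298.  50.]
152 156 [631. 162.  32.]
164 222 [399. 116.  45.]
124 231 [370. 252.  47.]
203 178 [534. -35. 207.]
284 138 [ 658. -285.  205.]
230 221 [ 401. -112.   26.]
296 188 [ 516. -346.   25.]
```

View pics/crop_top.png

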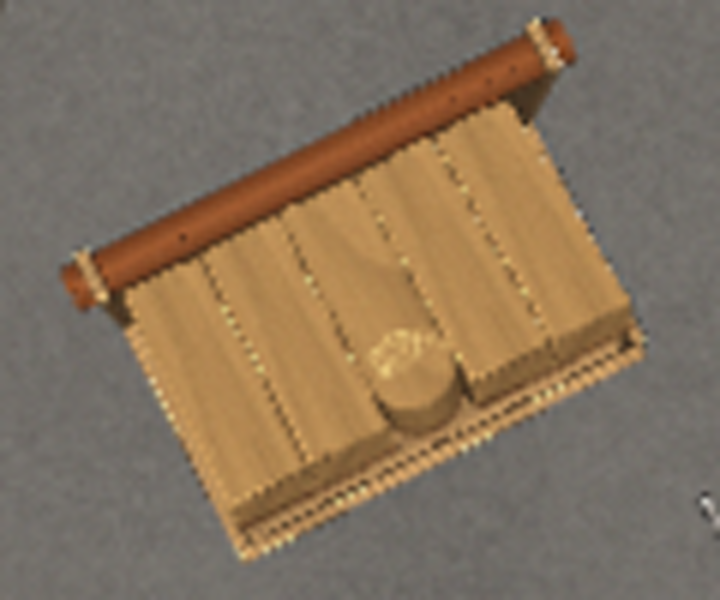

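View pics/crop_scene.png

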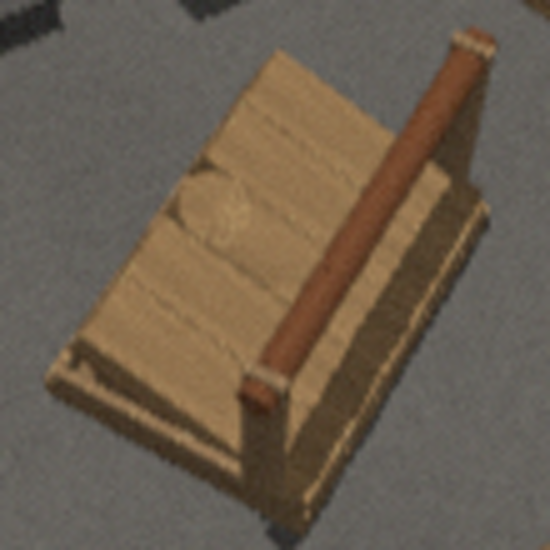

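```bash
python3 - <<'E'
from h import *
np.set_printoptions(precision=2,suppress=True)
for n in('top','scene'):
    c=np.load(n+'0c.npy').reshape(-1,3)
    m=(c[:,2]>186)&(c[:,2]<225)&(np.hypot(c[:,0]-596,c[:,1]+160)<170)
    P=c[m]; mu=P.mean(0); u,s,vt=np.linalg.svd(P-mu); d=vt[0]; d*=np.sign(d[1]); 
    yaw=np.arctan2(-d[0],d[1]); pr=(P-mu)@d; 
    X=np.array([np.cos(yaw),np.sin(yaw)]);Y=np.array([-X[1],X[0]])
    mid=mu+d*(pr.min()+pr.max())/2
    print(n,m.sum(),'yaw',np.degrees(yaw),mid,'len',np.ptp(pr),np.percentile(P[:,2],[5,50,95]), 'org',mid[:2]-66*X)
    o=mid[:2]-66*X
    q=np.c_[(c[:,:2]-o)@X,(c[:,:2]-o)@Y,c[:,2]]
    b=q[(abs(q[:,1])<120)&(q[:,0]>-75)&(q[:,0]<30)&(q[:,2]>30)]
    A=np.c_[b[:,0],np.ones(len(b))]
    k=np.linalg.lstsq(A,b[:,2],rcond=None)[0]; print('slope',np.degrees(np.arctan(k[0])),'z at 0',k[1])
    w=q[(q[:,2]>8)&(q[:,2]<140)&(abs(q[:,0])<120)&(abs(q[:,1])<160)]
    print('ext',np.percentile(w,[.5,99.5],axis=0))
    s=c[(c[:,2]>28)&(c[:,2]<80)&(np.hypot(c[:,0]-500,c[:,1]-204)<170)]
    print('stack z',np.percentile(s[:,2],[5,25,50,75,95]))
    s=s[abs(s[:,2]-np.median(s[:,2]))<9]
    print(cv2.minAreaRect(s[:,:2].astype(np.float32)), s.mean(0))
E
```

```text
top 734 yaw 26.848288451261485 [ 599.66 -157.37  205.56] len 286.4446402061139 [198.47 205.83 211.01] org [ 540.78 -187.18]
slope -18.842437218619818 z at 0 82.66957576512849
ext [[ -97.72 -132.24    8.8 ]
 [  72.89  132.66  112.6 ]]
stack z [41.93 44.65 46.6  48.4  51.18]
((518.4705810546875, 212.7132568359375), (287.24981689453125, 152.23031616210938), 12.260106086730957) [500.3  208.45  46.61]
scene 730 yaw 26.802170223159678 [ 600.32 -156.81  205.46] len 289.16978570640595 [197.26 206.07 211.18] org [ 541.41 -186.57]
slope -21.29931874856842 z at 0 81.69471013685123
ext [[-100.44 -134.8     8.83]
 [  98.45  128.32  129.2 ]]
stack z [39.49 44.81 46.82 48.57 50.84]
((515.770751953125, 212.79690551757812), (289.9896545410156, 157.09910583496094), 12.740418434143066) [503.68 206.36  46.9 ]
```

```bash
cat >> h.py <<'E'
O=np.array([541.1,-186.9]);YT=np.radians(26.83)
def Rz(a): return np.array([[np.cos(a),-np.sin(a),0],[np.sin(a),np.cos(a),0],[0,0,1.]])
RT=Rz(YT)
def tw(x,y,z): return RT@np.array([x,y,z])+np.array([O[0],O[1],0])
def wt(P): return (P-np.array([O[0],O[1],0]))@RT
def tool(yaw,lean,flip=False):
    # z tool leans forward along yaw heading; y tool horizontal perpendicular
    z=Rz(yaw)@np.array([np.sin(lean),0,-np.cos(lean)]); y=Rz(yaw)@np.array([0,-1.,0])
    if flip: y=-y
    return np.c_[np.cross(y,z),y,z]
E
python3 - <<'E'
from h import *
np.set_printoptions(precision=2,suppress=True)
print(optics.camera_params('wrist'))
i=cv2.imread('pics/top0.png')[...,::-1]
for n in('top','scene'):
    C=np.load(n+'0c.npy'); m=((C[...,2]>33)&(C[...,2]<62)&(np.hypot(C[...,0]-500,C[...,1]-207)<150)).astype(np.uint8)
    m=cv2.morphologyEx(m,cv2.MORPH_OPEN,np.ones((5,5)))
    k,l,s,_=cv2.connectedComponentsWithStats(m); j=1+np.argmax(s[1:,4]); P=C[l==j]; print(s[j],np.median(P[:,2]))
    for it in range(1):
        best=min((( lambda q: np.prod(np.ptp(q,axis=0)))(np.percentile((P[:,:2])@Rz(np.radians(a))[:2,:2],[.7,99.3],axis=0)),a) for a in np.arange(5,20,.25))
    a=best[1];R=Rz(np.radians(a))[:2,:2];q=np.percentile(P[:,:2]@R,[.7,99.3],axis=0);print(n,a,np.ptp(q,axis=0),R@q.mean(0),P.mean(0))
# IK checks
def chk(name,p,R):
    r=ctrl.solve_ik(p,R); print(name,None if r is None else np.round(r,2))
for f in(0,1):
    chk('press',tw(-60,0,130),tool(YT,0,f)); chk('press',tw(-80,0,75),tool(YT,0,f))
    for l in(35,38,42,45):
        a=np.radians(l);R=tool(YT,a,f);g=np.array([57,0,92.]);ad=np.array([np.sin(a),0,-np.cos(a)])
        for b in(6,60,130): chk(('grasp',f,l,b),tw(*(g-b*ad)),R)
    for l in(16,20): chk(('place',f,l),np.array([570,222,90]),tool(np.radians(12.3),np.radians(l),f)); 
E
```

```text
{'mtx': array([[326.77,   0.  , 256.48],
       [  0.  , 326.77, 192.96],
       [  0.  ,   0.  ,   1.  ]]), 'T_tool_cam': array([[  -0.  ,   -0.94,   -0.33,   84.84],
       [   1.  ,   -0.  ,   -0.  ,   -1.26],
       [   0.  ,   -0.33,    0.94, -117.08],
       [   0.  ,    0.  ,    0.  ,    1.  ]])}
[ 110  155   56   78 3135] 46.65245122756013
top 12.0 [245.72 148.49] [500.63 208.19] [500.09 208.35  46.63]
[ 310  142   75   60 2326] 46.96616199572814
scene 12.25 [247.16 150.67] [498.76 208.08] [503.66 205.16  46.76]
press [-0.58  0.26  1.76 -0.    1.12  0.53]
press [-0.61  0.32  1.82 -0.    1.    0.49]
('grasp', 0, 35, 6) [-0.67  0.34  1.88  0.8   0.81 -0.1 ]
('grasp', 0, 35, 60) [-0.73  0.23  1.9   0.74  0.91 -0.07]
('grasp', 0, 35, 130) [-0.81  0.1   1.92  0.69  1.05 -0.04]
('grasp', 0, 38, 6) [-0.69  0.34  1.9   0.88  0.82 -0.19]
('grasp', 0, 38, 60) [-0.76  0.23  1.93  0.82  0.91 -0.15]
('grasp', 0, 38, 130) [-0.85  0.1   1.94  0.76  1.05 -0.12]
('grasp', 0, 42, 6) [-0.72  0.36  1.92  1.    0.83 -0.31]
('grasp', 0, 42, 60) [-0.8   0.25  1.96  0.93  0.92 -0.27]
('grasp', 0, 42
[... 207 characters left out ...]
1  1.08 -0.32]
('place', 0, 16) [ 0.23  0.34  1.79 -0.01  0.74  1.59]
('place', 0, 20) [ 0.23  0.31  1.84 -0.01  0.64  1.6 ]
press [-0.58  0.26  1.76 -0.    1.12 -2.62]
press [-0.61  0.32  1.82 -0.    1.   -2.65]
('grasp', 1, 35, 6) None
('grasp', 1, 35, 60) None
('grasp', 1, 35, 130) None
('grasp', 1, 38, 6) None
('grasp', 1, 38, 60) None
('grasp', 1, 38, 130) None
('grasp', 1, 42, 6) None
('grasp', 1, 42, 60) None
('grasp', 1, 42, 130) None
('grasp', 1, 45, 6) [-0.75  0.37  1.94  1.08  0.85  2.74]
('grasp', 1, 45, 60) [-0.82  0.26  1.98  1.    0.94  2.78]
('grasp', 1, 45, 130) None
('place', 1, 16) [ 0.23  0.34  1.79 -0.01  0.74 -1.55]
('place', 1, 20) [ 0.23  0.31  1.84 -0.01  0.64 -1.55]
```

```bash
python3 - <<'E'
from h import *
np.set_printoptions(precision=1,suppress=True)
ctrl.move_ptp(tw(-75,0,300),tool(YT,0)); ctrl.gripper_to(0)
st=sensors.read_state();i,d=optics.grab_frame('wrist');c=wt(cloud('wrist',d,st))
save('w1',i);np.save('w1.npy',c)
print(st['t'],wt(st['eef_pos']),st['force'])
for n,s in('top',None),:
    j,dd=optics.grab_frame(n);save('top1',j)
b=c[(abs(c[...,1])<120)&(c[...,0]>-60)&(c[...,0]<40)&(c[...,2]>50)&(c[...,2]<112)]
k=np.linalg.lstsq(np.c_[b[:,:2],np.ones(len(b))],b[:,2],rcond=None)[0];print(k,np.degrees(np.arctan(k[0])))
E
```

```text
2.7 [-75.   0. 300.] [-0.5 -0.2  0.3]
[-0.4  0.  80.4] -21.928214448240887
```

View pics/w1.png

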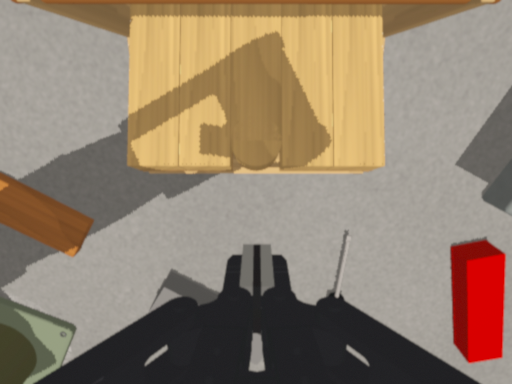

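```bash
python3 - <<'E'
from h import *
np.set_printoptions(precision=1,suppress=True)
c=np.load('w1.npy')
for v,u in [(60,180),(60,230.5),(60,281.5),(60,332.5),(120,129),(120,384),(60,129),(60,384),(160,256),(167,256),(155,190),(155,325)]: print(u,v,c[v,int(u)])
i=cv2.imread('pics/w1.png'); cv2.imwrite('pics/w1c.png',cv2.resize(i[60:180,120:390],None,fx=2.9,fy=2.9,interpolation=cv2.INTER_CUBIC))
g=i.mean(2)
for r in((40,50),(70,85),): print(r,[ (u,round(x)) for u,x in enumerate(g[r[0]:r[1]].mean(0)) if u in range(220,290) and x<g[r[0]:r[1]].mean(0)[u-3:u+4].mean()-6])
E
```

```text
180 60 [28.2 77.3 68.8]
230.5 60 [28.3 28.  67.4]
281.5 60 [ 28.2 -22.6  67.9]
332.5 60 [ 28.2 -73.4  66.6]
129 120 [-27.4 126.5  91.6]
384 120 [ -38.1 -158.     0.1]
129 60 [ 28.3 127.9  68.4]
384 60 [  31.7 -149.4   -0.8]
256 160 [-63.9   2.1 106.8]
256 167 [-74.1   2.2  94.3]
190 155 [-59.5  66.5 104. ]
325 155 [-59.6 -65.1 103.9]
(40, 50) [(230, 156), (231, 159), (281, 115), (282, 127)]
(70, 85) []
```

View pics/w1c.png

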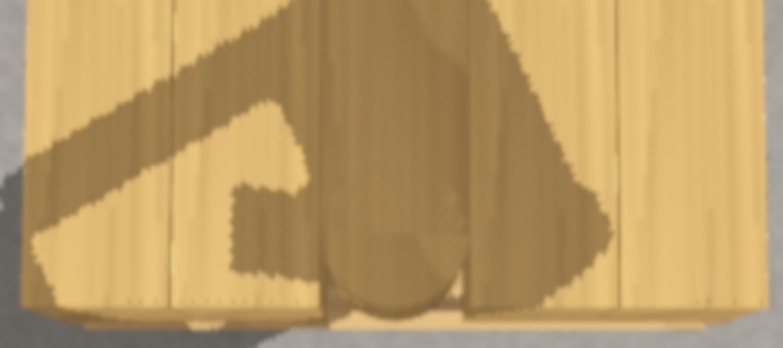

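```bash
python3 - <<'E'
from h import *
np.set_printoptions(precision=1,suppress=True)
R=tool(YT,0)
ctrl.move_ptp(tw(-56,1,155),R); ctrl.hold(.2); print(sensors.read_state()['force'],sensors.read_state()['grip_width'])
print('touch',ctrl.move_l(tw(-56,1,118),vel=40,threshold=1.0))
s=sensors.read_state();print(wt(s['eef_pos']),s['force'],s['t'])
E
```

```text
[ 0.3  0.9 -0. ] -0.22239448640956502
touch False
[-55.8   0.8 118.3] [-0.3  1.4  1. ] 4.7083
```

```bash
python3 - <<'E'
from h import *
np.set_printoptions(precision=1,suppress=True)
st=sensors.read_state();i,d=optics.grab_frame('wrist');save('w2',i)
i,d=optics.grab_frame('scene');save('s2',cv2.resize(i[150:285,190:330],None,fx=4,fy=4,interpolation=cv2.INTER_CUBIC))
E
```

```text
(no output)
```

View pics/w2.png

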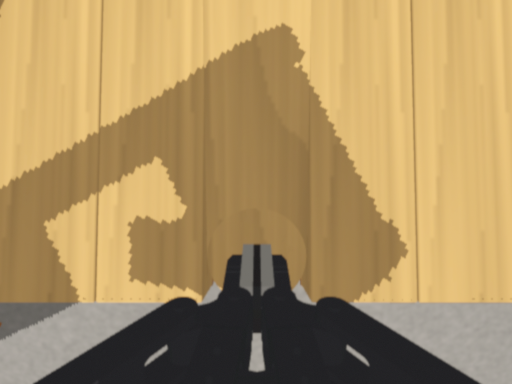

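View pics/s2.png

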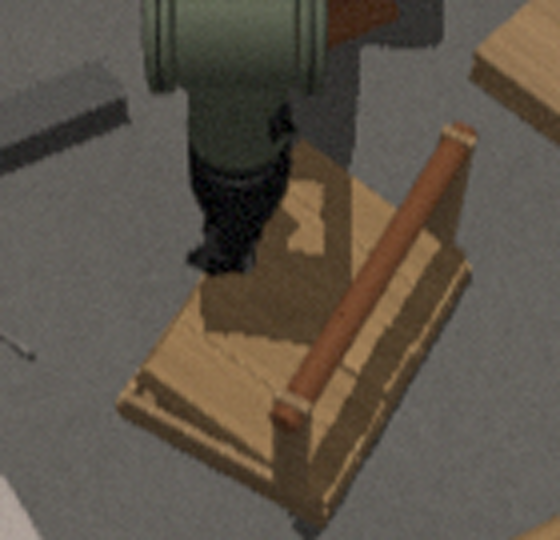

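```bash
python3 - <<'E'
from h import *
np.set_printoptions(precision=1,suppress=True)
for x,z in((-62,95+15),(-68,103),(-73,96),(-76,90),(-78,85)):
    t=ctrl.move_l(tw(x,1,z),vel=30,threshold=10);s=sensors.read_state();print(t,wt(s['eef_pos']),s['force']@RT)
st=s;i,d=optics.grab_frame('wrist');save('w3',i)
i,d=optics.grab_frame('scene');save('s3',cv2.resize(i[150:285,190:330],None,fx=4,fy=4,interpolation=cv2.INTER_CUBIC))
E
```

```text
False [-62.3   1.1 109.7] [0.5 0.4 0.3]
False [-68.2   1.1 102.8] [ 1.1  0.8 -0.5]
False [-73.2   1.2  95.7] [-0.2 -0.6  0.4]
False [-76.1   1.2  89.7] [ 0.1 -1.3 -0.8]
False [-78.1   1.1  84.8] [-1.1 -0.5  0.3]
```

View pics/w3.png

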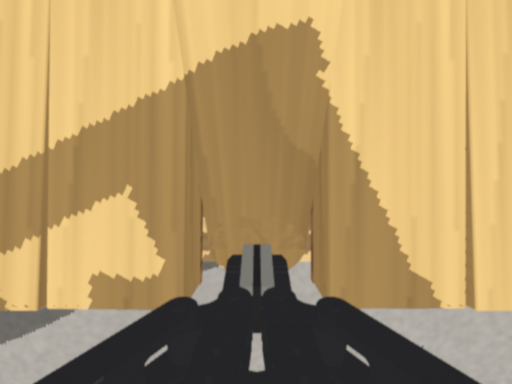

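View pics/s3.png

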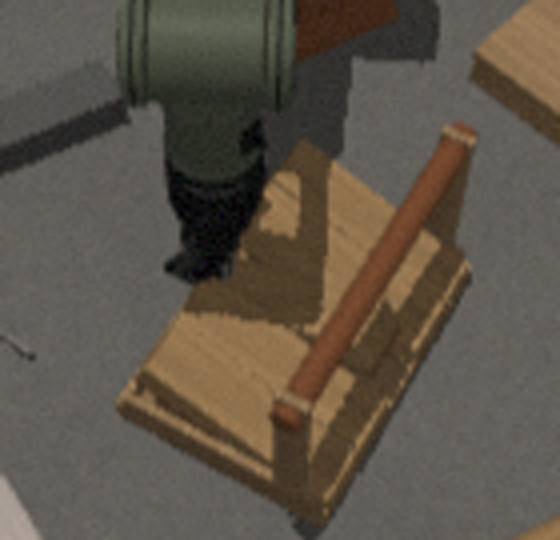

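```bash
python3 - <<'E'
from h import *
np.set_printoptions(precision=1,suppress=True)
ctrl.move_l(tw(-80,1,150),vel=120); ctrl.move_l(tw(-110,1,230),vel=200); ctrl.gripper_to(72)
st=sensors.read_state();i,d=optics.grab_frame('wrist');save('w4',i);c=wt(cloud('wrist',d,st));np.save('w4.npy',c)
i,d=optics.grab_frame('scene');save('s4',cv2.resize(i[150:285,190:330],None,fx=4,fy=4,interpolation=cv2.INTER_CUBIC));cs=wt(cloud('scene',d))
print(st['t'],st['grip_width'])
for cc in(c,cs):
    for ys in((-18,20),(-90,-35),(35,90)):
        b=cc[(cc[...,1]>ys[0])&(cc[...,1]<ys[1])&(abs(cc[...,0])<45)&(cc[...,2]>30)&(cc[...,2]<150)]
        k=np.linalg.lstsq(np.c_[b,np.ones(len(b))][:,[0,1,3]],b[:,2],rcond=None)[0];print(ys,len(b),k,np.degrees(np.arctan(k[0])))
    b=cc[(abs(cc[...,1]-1)<32)&(cc[...,0]>30)&(cc[...,0]<100)&(cc[...,2]>85)&(cc[...,2]<125)]
    if len(b): print('far end',np.percentile(b,[1,50,99],axis=0))
E
```

```text
8.9417 71.92804640198524
(-18, 20) 5242 [ 0.4  0.  80.6] 21.759189744405386
(-90, -35) 7990 [-0.4 -0.  78.6] -20.453969417568423
(35, 90) 8001 [-0.4  0.  79.6] -21.09822920500513
(-18, 20) 208 [ 0.4  0.  82.9] 21.83476542975224
(-90, -35) 363 [-0.4 -0.  80.1] -20.15781458989675
(35, 90) 322 [-0.4  0.  80.9] -21.096195398318905
far end [[ 30.2 -25.9  86.1]
 [ 68.2  -3.  100.5]
 [ 76.7  24.7 111.6]]
```

View pics/w4.png

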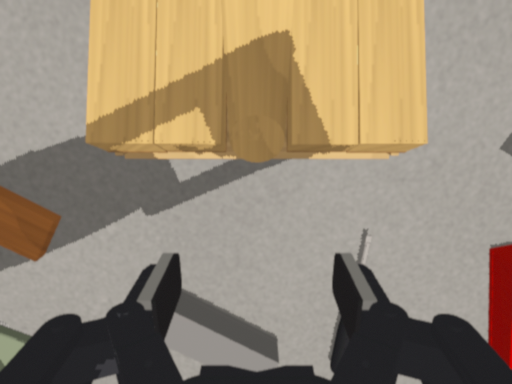

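View pics/s4.png

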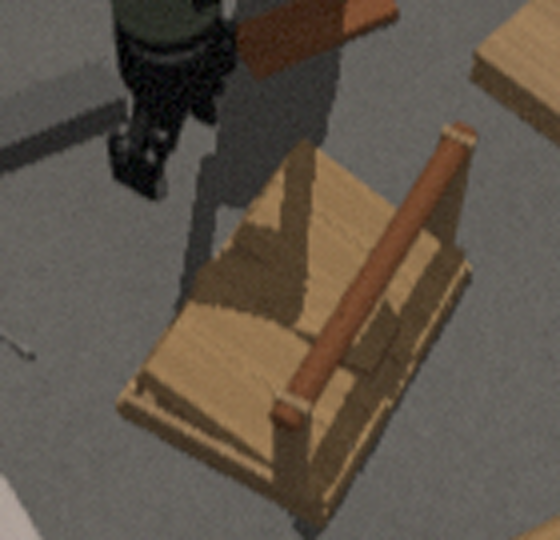

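```bash
cat >> h.py <<'E'
A=np.radians(42);AD=np.array([np.sin(A),0,-np.cos(A)]);RG=tool(YT,A);G=np.array([51.3,0.7,91.])
E
python3 - <<'E'
from h import *
np.set_printoptions(precision=1,suppress=True)
ctrl.move_ptp(tw(*(G-136*AD)),RG);ctrl.hold(.2);print(sensors.read_state()['force'])
t=ctrl.move_l(tw(*(G-36*AD)),vel=120,threshold=8);s=sensors.read_state();print(t,wt(s['eef_pos']),s['force']@RT)
if not t:
    t=ctrl.move_l(tw(*(G-6*AD)),vel=40,threshold=6);s=sensors.read_state();print(t,wt(s['eef_pos']),G-6*AD,s['force']@RT,s['t'])
i,d=optics.grab_frame('wrist');save('w5',i)
i,d=optics.grab_frame('scene');save('s5',cv2.resize(i[150:285,190:330],None,fx=4,fy=4,interpolation=cv2.INTER_CUBIC))
E
```

```text
[-0.2 -0.7 -0.1]
False [ 27.2   0.3 118.2] [ 0.3 -0.3 -0.4]
False [47.3  0.7 95.5] [47.3  0.7 95.5] [-1.  -0.7  0.3] 11.9417
```

View pics/w5.png

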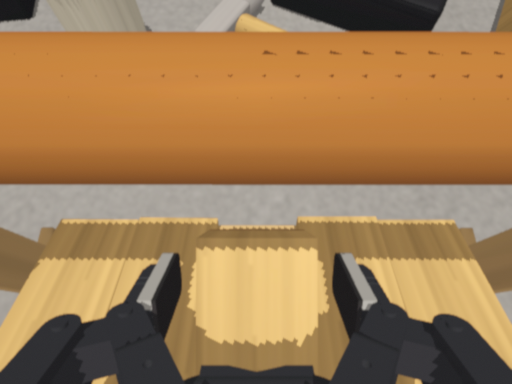

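View pics/s5.png

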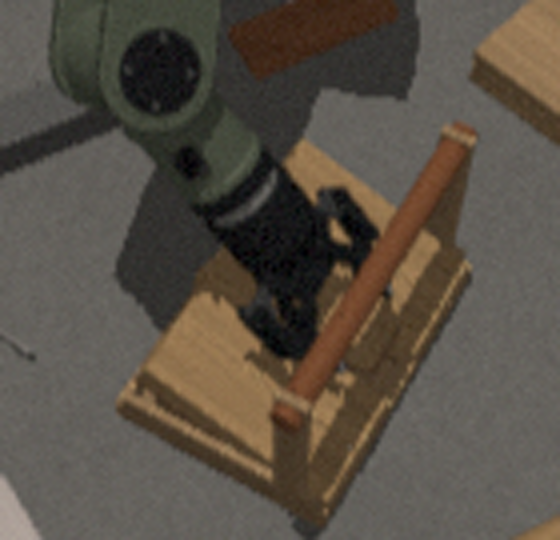

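```bash
python3 - <<'E'
from h import *
np.set_printoptions(precision=1,suppress=True)
for w in(56,53,52,51,50.5):
    ctrl.gripper_to(w,20);s=sensors.read_state();print(w,s['grip_width'],s['force']@RT)
i,d=optics.grab_frame('wrist');save('w6',i)
E
```

```text
56 56.05661614090695 [ 0.  -0.3 -0.2]
53 53.140291692502096 [ 0.8 -0.1 -0.1]
52 51.83645844663811 [ 0.4  0.6 -0.1]
51 50.247472521993636 [ 0.4 -0.3 -0.1]
50.5 51.06175067059074 [ 1.1 -0.  -0.6]
```

View pics/w6.png

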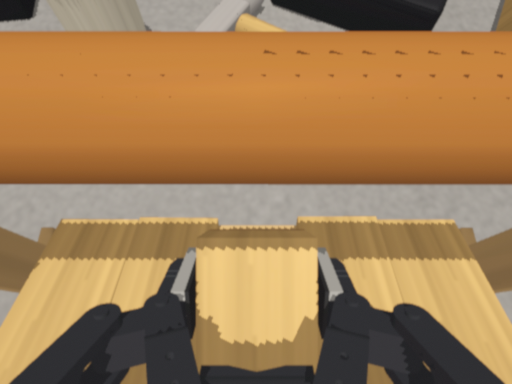

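```bash
python3 - <<'E'
from h import *
np.set_printoptions(precision=1,suppress=True)
ctrl.gripper_to(44,85);s=sensors.read_state();print(s['grip_width'],s['force']@RT)
N=np.array([-.375,0,.927]);p=wt(s['eef_pos'])
for k in(4,12,20,28):
    t=ctrl.move_l(tw(*(p+k*N)),vel=30,threshold=25);s=sensors.read_state();print(k,t,wt(s['eef_pos'])-p,s['force']@RT,s['wrist_torque'],s['grip_width'])
    if t: break
i,d=optics.grab_frame('wrist');save('w7',i)
i,d=optics.grab_frame('scene');save('s7',cv2.resize(i[150:285,190:330],None,fx=4,fy=4,interpolation=cv2.INTER_CUBIC))
print(s['t'])
E
```

```text
48.61966626987539 [-2.2  1.9  2.7]
4 False [-1.6  0.2  3.5] [-0.  -0.2 -2.4] [-0.2  0.3  0. ] 48.902030189019186
12 False [-4.6 -0.1 11.3] [ 0.6  0.1 -2.9] [-0.2  0.4 -0. ] 48.85504949349138
20 False [-7.6 -0.1 18.8] [-1.  -0.2 -2.5] [-0.2  0.4 -0. ] 48.62350770505349
28 False [-10.5  -0.1  26.2] [ 0.8  0.3 -3.5] [-0.2  0.3  0. ] 48.64671239063166
15.025
```

View pics/w7.png

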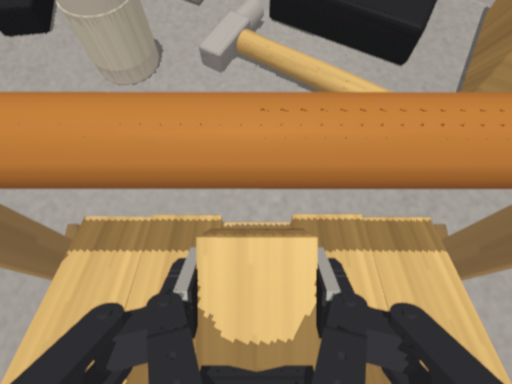

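View pics/s7.png

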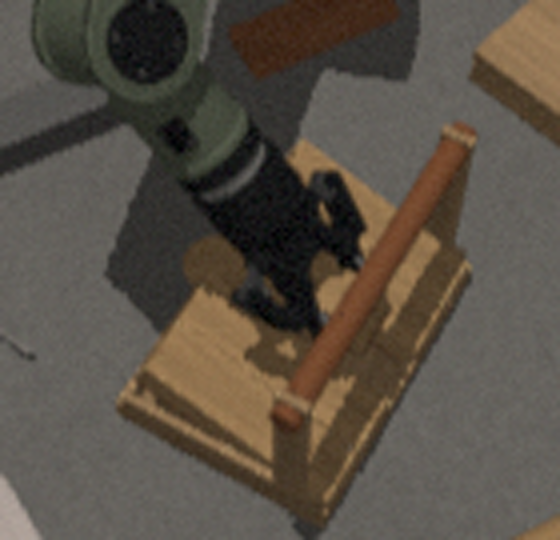

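```bash
python3 - <<'E'
from h import *
np.set_printoptions(precision=1,suppress=True)
s=sensors.read_state();p=wt(s['eef_pos'])
t=ctrl.move_l(tw(*(p-170*AD)),vel=110,threshold=30);s=sensors.read_state();print(t,wt(s['eef_pos']),s['force']@RT,s['wrist_torque'],s['grip_width'],s['t'])
ctrl.hold(.2);s=sensors.read_state()
i,d=optics.grab_frame('wrist');save('w8',i);c=cloud('wrist',d,s)
# block top plane in tool frame
R=np.array(s['eef_rot']);T=(c-s['eef_pos'])@R
g=(abs(T[...,1])<16)&(T[...,2]>-40)&(T[...,2]<25)&(T[...,0]>-60)&(T[...,0]<60);b=T[g]
med=np.median(b,0);k=np.linalg.lstsq(np.c_[b[:,:2],np.ones(len(b))],b[:,2],rcond=None)[0];print(len(b),k,'tilt x deg',np.degrees(np.arctan(k[0])),np.percentile(b,[1,50,99],axis=0))
i,d=optics.grab_frame('scene');save('s8',i);np.save('s8c.npy',cloud('scene',d));i,d=optics.grab_frame('top');save('t8',i)
E
```

```text
False [-77.    1.3 247.2] [ 0.3 -0.1 -4. ] [-0.2  0.4  0.1] 48.3410240968731 16.8167
10402 [ 0.4  0.  -3.3] tilt x deg 21.64860506607168 [[-26.7 -15.6 -13.6]
 [ -1.    0.   -4.1]
 [ 22.8  15.7  17.9]]
```

View pics/w8.png

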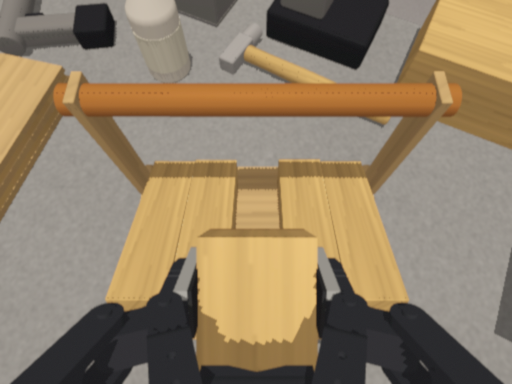

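View pics/s8.png

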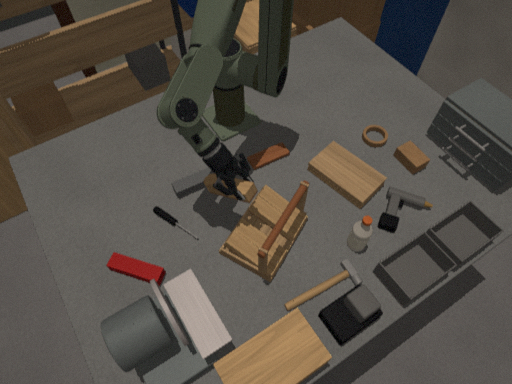

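```bash
cat >> h.py <<'E'
SC=np.array([500.,208.2]);SY=np.radians(12.2);RP=tool(SY,np.radians(21.3))
def pp(h): return np.r_[SC,0]+Rz(SY)@np.array([65,0,0])+np.array([0,0,h])
E
python3 - <<'E'
from h import *
np.set_printoptions(precision=2,suppress=True)
s=sensors.read_state();print(s['eef_pos'],s['q'])
ctrl.move_l(s['eef_pos']+np.array([0,0,95]),vel=120)
print(ctrl.solve_ik(pp(330),RP),ctrl.solve_ik(pp(83),RP))
ctrl.move_ptp(pp(300),RP);s=sensors.read_state();print(s['t'],s['eef_pos'],s['force'],s['grip_width'])
ctrl.move_l(pp(130),vel=120);ctrl.hold(.3);s=sensors.read_state();print(s['t'],s['force'])
for n in('scene','top','wrist'):
    i,d=optics.grab_frame(n);save('p_'+n,i);c=cloud(n,d,s);np.save('p_'+n+'.npy',c)
T=(c-s['eef_pos'])@np.array(s['eef_rot'])
g=(abs(T[...,1])<16)&(T[...,2]>-40)&(T[...,2]<25)&(T[...,0]>-60)&(T[...,0]<60);b=c[g]@Rz(SY)
k=np.linalg.lstsq(np.c_[b[:,:2],np.ones(len(b))],b[:,2],rcond=None)[0];print('block top slopes deg',np.degrees(np.arctan(k[:2])),b[:,2].mean())
E
```

```text
[ 471.95 -220.87  247.63] [-1.01 -0.02  1.97  0.79  1.23 -0.2 ]
[ 0.24  0.01  1.65 -0.01  1.11  1.6 ] [ 0.24  0.31  1.87 -0.02  0.59  1.61]
19.7667 [563.56 221.1  299.47] [-0.45 -0.68 -2.33] 48.842618783440074
21.6333 [ 0.75 -0.01 -3.32]
block top slopes deg [-0.68 -0.02] 133.5872993623263
```

View pics/p_scene.png

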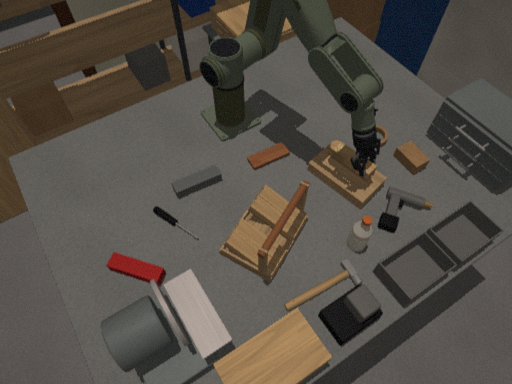

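View pics/p_wrist.png

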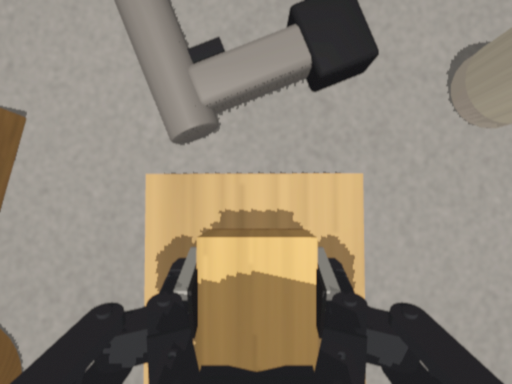

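```bash
python3 - <<'E'
from h import *
np.set_printoptions(precision=2,suppress=True)
c=np.load('p_wrist.npy');q=(c-np.r_[SC,0])@Rz(SY)
for v,u in((180,170),(180,340),(200,170),(200,340),(174,256)): print(q[v,u])
m=(q[...,2]>40)&(q[...,2]<53)&(q[...,0]>95);print(np.percentile(q[m],[1,50,99],axis=0))
RP=tool(SY,np.radians(21.9));dy=Rz(SY)@np.array([0,.8,0])
ctrl.move_l(pp(93)+dy,RP,vel=50);ctrl.hold(.2);s=sensors.read_state();print(s['force'])
t=ctrl.move_l(pp(79)+dy,RP,vel=10,threshold=2.5);s=sensors.read_state();print(t,s['eef_pos'],s['force'],s['wrist_torque'],s['t'])
E
```

```text
[118.84  61.48  44.46]
[118.76 -56.2   44.8 ]
[104.96  60.91  46.09]
[104.92 -55.91  45.37]
[122.83   1.88  46.07]
[[  95.32 -169.75   40.14]
 [ 111.78   -2.23   45.46]
 [ 223.36   77.9    51.62]]
[-0.32 -0.21 -3.13]
True [563.6  222.72  85.07] [2.52 1.09 1.68] [-0.03  0.25  0.02] 23.7167
```

```bash
cat >> h.py <<'E'
def slope(tag=None):
    s=sensors.read_state();i,d=optics.grab_frame('wrist');c=cloud('wrist',d,s)
    if tag: save(tag,i)
    T=(c-s['eef_pos'])@np.array(s['eef_rot'])
    g=(abs(T[...,1])<16)&(T[...,2]>-40)&(T[...,2]<25)&(T[...,0]>-60)&(T[...,0]<60);b=c[g]@Rz(SY)
    k=np.linalg.lstsq(np.c_[b[:,:2],np.ones(len(b))],b[:,2],rcond=None)[0];return np.degrees(np.arctan(k[:2])),b[:,2].mean()
E
python3 - <<'E'
from h import *
np.set_printoptions(precision=2,suppress=True)
print(slope('w9'))
for n in range(6):
    s=sensors.read_state();print(s['eef_pos'][2],s['force'],s['wrist_torque'])
    if s['force'][2]>6: break
    t=ctrl.move_l(s['eef_pos']+np.array([0,0,-.7]),vel=8,threshold=5)
print(slope())
E
```

```text
(array([-0.64,  0.03]), np.float64(88.2763510377017))
85.04363702497608 [3.38 1.24 2.27] [-0.01  0.13 -0.  ]
84.4311621157898 [1.62 0.3  1.84] [-0.01  0.28 -0.03]
83.88542303014704 [1.91 0.85 3.64] [-0.04  0.54 -0.07]
83.42790056689051 [1.31 0.17 5.05] [-0.14  0.67  0.05]
82.73337995252767 [2.9  1.   2.63] [ 0.04  0.22 -0.05]
82.1221130292317 [ 1.61 -0.44  2.53] [-0.07  0.32 -0.03]
(array([-1.74,  0.07]), np.float64(85.04688383722548))
```

View pics/w9.png

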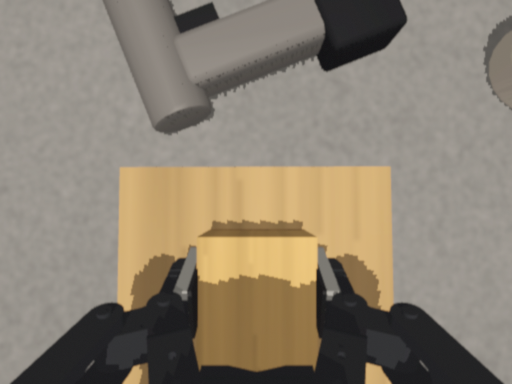

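```bash
python3 - <<'E'
from h import *
np.set_printoptions(precision=2,suppress=True)
for n in('scene','top'):
    acc=0
    i,d=optics.grab_frame(n);c=cloud(n,d);save('q_'+n,i)
    q=(c-np.r_[SC,0])@Rz(SY)
    b=q[(abs(q[...,1])<20)&(q[...,0]>-80)&(q[...,0]<35)&(q[...,2]>70)&(q[...,2]<100)]
    k=np.linalg.lstsq(np.c_[b[:,:2],np.ones(len(b))],b[:,2],rcond=None)[0];print(n,len(b),np.degrees(np.arctan(k[:2])),k[2], 'stack',np.median(q[(abs(q[...,1])<65)&(abs(q[...,1])>35)&(abs(q[...,0])<110)][:,2]))
i=cv2.imread('pics/q_scene.png');cv2.imwrite('pics/q_c.png',cv2.resize(i[110:220,290:400],None,fx=5,fy=5,interpolation=cv2.INTER_CUBIC))
E
```

```text
scene 203 [ 0.48 -1.02] 87.57894424447682 stack 362.79136949213915
top 230 [-0.27  0.85] 86.89129738752564 stack 373.35048477954706
```

View pics/q_c.png

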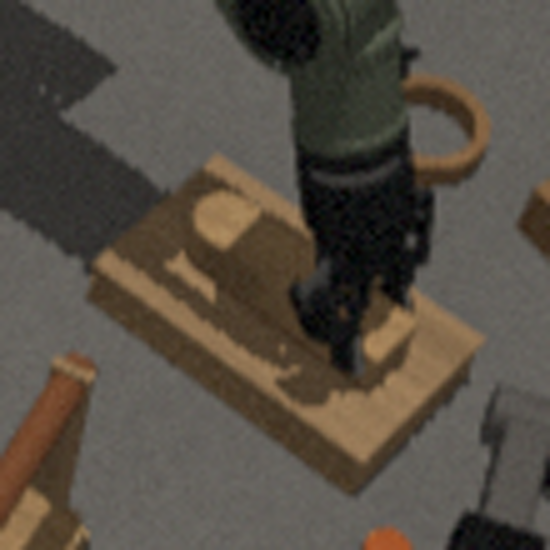

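```bash
python3 - <<'E'
from h import *
np.set_printoptions(precision=2,suppress=True)
for n in range(6):
    s=sensors.read_state();f=s['force'];print(s['eef_pos'][2],f,s['wrist_torque'])
    if f[2]>9: break
    p=s['eef_pos'].copy();p[2]-=.5
    ctrl.move_l(p,vel=8,threshold=8);ctrl.hold(.1)
print(slope(),sensors.read_state()['t'])
E
```

```text
81.70780709108175 [0.95 1.1  5.68] [-0.08  0.67  0.  ]
81.66325478076337 [-0.89 -0.46  7.9 ] [-0.06  0.75 -0.08]
81.64903257163844 [-0.88 -0.09  8.47] [-0.06  0.76 -0.04]
81.69601890449613 [-0.53 -0.04  7.81] [-0.01  0.84 -0.02]
81.69179549116885 [-0.73  0.23  8.14] [-0.06  0.77 -0.04]
81.66932443757949 [-1.16 -0.86  7.36] [-0.05  0.73  0.  ]
(array([-1.7 ,  0.04]), np.float64(85.02568562746673)) 27.725
```

```bash
python3 - <<'E'
from h import *
np.set_printoptions(precision=2,suppress=True)
s=sensors.read_state();p=s['eef_pos'].copy();p[2]-=1.5
t=ctrl.move_l(p,vel=8,threshold=8);s=sensors.read_state();print(t,s['eef_pos'],s['force'])
print(slope())
ctrl.gripper_to(52,20);s=sensors.read_state();print(s['eef_pos'],s['force'],slope())
ctrl.gripper_to(66);s=sensors.read_state();print(s['grip_width'],s['force'],slope('w10'))
E
```

```text
True [564.3  222.95  81.77] [ 0.22 -0.48  4.6 ]
(array([-1.72, -0.08]), np.float64(85.07247395504379))
[563.97 222.9   81.08] [ 0.37 -0.99 -0.65] (array([-1.54,  0.07]), np.float64(85.03350383211153))
65.6564337927287 [ 0.93  1.11 -0.91] (array([-1.69,  0.09]), np.float64(85.02748398844807))
```

View pics/w10.png

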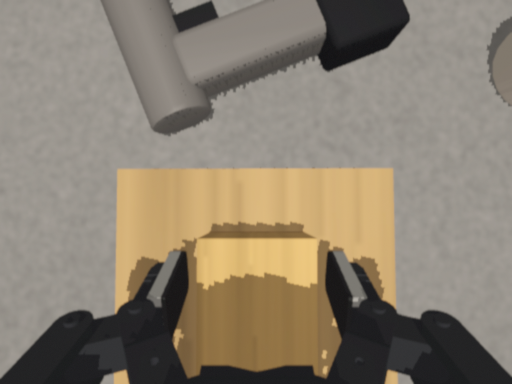

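Released with no change in its pose; backing out along the tool axis and checking everything.

```bash
python3 - <<'E'
from h import *
np.set_printoptions(precision=2,suppress=True)
s=sensors.read_state();R=np.array(s['eef_rot'])
print(ctrl.move_l(s['eef_pos']-R[:,2]*130,vel=100,threshold=8))
p=sensors.read_state()['eef_pos'];ctrl.move_l(p+np.array([-60,0,90]),vel=150)
q=sensors.read_state()['q'].copy();
ctrl.set_joints(np.r_[-1.474,0.207,1.542,0,1.393,-.15]);ctrl.hold(.3)
print(sensors.read_state()['t'])
for n in('scene','top'):
    i,d=optics.grab_frame(n);c=cloud(n,d);save('f_'+n,i);np.save('f_'+n+'.npy',c)
    q=(c-np.r_[SC,0])@Rz(SY)
    m=(abs(q[...,1])<45)&(abs(q[...,0])<120)&(q[...,2]>72)&(q[...,2]<100)
    b=q[m];k=np.linalg.lstsq(np.c_[b[:,:2],np.ones(len(b))],b[:,2],rcond=None)[0]
    print(n,len(b),np.degrees(np.arctan(k[:2])),k[2],cv2.minAreaRect(b[:,:2].astype(np.float32)),np.percentile(b,[1,99],axis=0))
    w=wt(c)
    for ys in((-125,-80),(-72,-30),(31,72),(80,125)):
        b=w[(w[...,1]>ys[0])&(w[...,1]<ys[1])&(abs(w[...,0])<45)&(w[...,2]>30)&(w[...,2]<150)]
        k=np.linalg.lstsq(np.c_[b,np.ones(len(b))][:,[0,1,3]],b[:,2],rcond=None)[0];print(ys,k,np.degrees(np.arctan(k[0])))
a=cv2.imread('pics/f_scene.png');cv2.imwrite('pics/f_c.png',cv2.resize(a[120:290,210:400],None,fx=3.5,fy=3.5,interpolation=cv2.INTER_CUBIC))
a=cv2.imread('pics/f_top.png');cv2.imwrite('pics/f_t.png',cv2.resize(a[100:245,90:310],None,fx=3.5,fy=3.5,interpolation=cv2.INTER_CUBIC))
E
```

```text
False
34.1417
scene 660 [-0.12  4.4 ] 86.10129346099444 ((-1.5720977783203125, -0.98272705078125), (181.40872192382812, 59.85546112060547), 1.1017775535583496) [[-86.86 -27.41  72.95]
 [ 88.26  26.23  93.  ]]
(-125, -80) [-0.38  0.19 99.46] -21.019685673445007
(-72, -30) [-0.35  0.01 81.75] -19.51685029153102
(31, 72) [-0.37  0.03 79.34] -20.132211964445986
(80, 125) [-0.4  -0.02 83.73] -21.898861475110454
top 831 [0.02 2.73] 86.34308326538523 ((1.4653244018554688, -0.21044158935546875), (52.03942108154297, 180.15370178222656), 89.81011199951172) [[-84.81 -25.92  73.35]
 [ 89.63  24.54  92.52]]
(-125, -80) [-0.41  0.02 84.76] -22.074831077048234
(-72, -30) [-0.36 -0.01 81.39] -19.70279082710261
(31, 72) [-0.38 -0.   82.1 ] -20.584959499313225
(80, 125) [-0.4   0.01 82.11] -22.010350204603032
```

View pics/f_c.png

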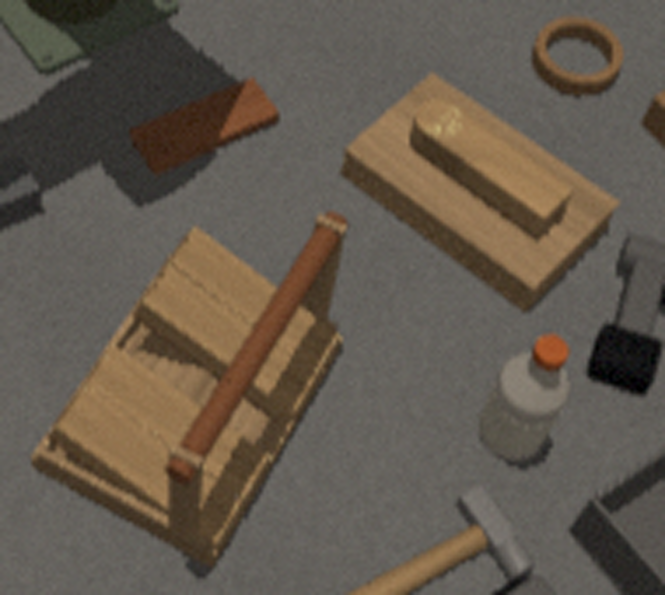

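View pics/f_t.png

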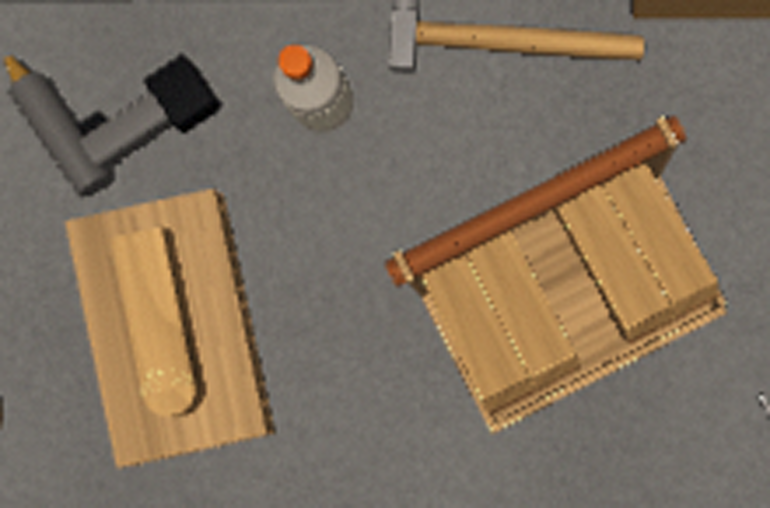

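```bash
python3 -c "
from h import *
ctrl.finish_job();print(sensors.read_state()['t'])"
```

```text
the job is handed in; nothing more can be done
the job is handed in; nothing more can be done
```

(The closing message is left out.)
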